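# Nest two castings by shape, one out of a deburring cradle

### The job

Put the two castings into the blue nests that match their shapes, each lowered gently (not dropped) until it lies flat on the floor of its pocket, then let go. The flanged one sits in the red deburring cradle with only its ends free, while its nest has finger room only at the waist: take it out by an end, set it down flat on the bare bench and let go, then take it again by the waist. Leave the oiler bottle, the glue pot and the tape roll where they stand.

Things in the scene. Friction and masses are not known exactly. Their poses are not given: they have to be found in the camera images.
- flange_casting: Grey T-shaped casting, 130 mm long, 36 mm high plus two 3 mm bosses on top. Origin: centre of its underside, mid-length. x along its length to the flanged end, z up. Body 40 mm wide (y); the flange, 62 mm wide, takes x 47 to 65 mm. Starts upright in the cradle, origin over the cradle's, underside 6 mm above the table. 0.2 to 0.42 kg.
- round_casting: Bare bright metal casting, 140 mm long, 44 mm wide (y), 36 mm high plus two 3 mm bosses on top. Origin: centre of its underside, mid-length. x along its length to the round end (half-round, radius 22 mm), the other end is square; z up. Starts lying flat on the table. 0.2 to 0.42 kg.
- flange_nest: Nest (blue walls, dark base) for the flanged casting: T-shaped pocket. Fixed. Origin: underside centre, on the table, under the pocket centre; x towards the wide end. Seated, the casting's origin is 6 mm above it (pocket floor), axes agree. Clearance 2 mm at the sides, 3 mm lengthwise; 8 mm walls, rim at 50 mm, top 8 mm flared 4 mm. Long walls cut down to the table for x -24 to 24 mm: the only finger room. Outside 180 x 84 mm.
- round_nest: Nest (blue walls, dark base) for the round-ended casting: pocket with one round end. Fixed. Origin: underside centre, on the table, under the pocket centre; x towards the round end. Seated, the casting's origin is 6 mm above it (pocket floor), axes agree. Clearance 2 mm at the sides, 3 mm lengthwise; 8 mm walls, rim at 50 mm, top 8 mm flared 4 mm. Long walls cut down to the table for x -24 to 24 mm: the only finger room. Outside 190 x 64 mm.
- cradle: Fixed red cradle on a base plate 56 x 130 x 6 mm. Origin: underside centre, on the table. Two cheeks (x -26 to 26 mm, 10 mm thick, 56 mm high) stand 1.5 mm off the waist of the casting, 14 mm higher than it; ribs behind them out to y = +-54 mm. The casting lies along x, ends free: plain end at -x, flange at +x. Lift it straight up.
- oiler: Bystander: cream oiler bottle with red spout, 32 mm diameter, 108 mm high, upright; origin at its underside centre.
- glue_pot: Bystander: cream glue pot, 57 mm diameter, 62 mm high; origin at its underside centre.
- tape_roll: Bystander: roll of tan tape lying flat, 72 mm diameter, 24 mm high; origin at its underside centre.
Mind the look-alikes: they are no part of the job. What is shaped like the round_casting but orange is not meant.

How it is judged:
By the outcome, as a careful person would: the job done as asked, in the order asked, and still so for the second after the job is handed in, with the robot touching nothing.
It also fails if it takes over 72 s, if anything falls off the work surface, if the arm or the gripper's body presses on something with over 40 N, if the wrist force passes 120 N, or if a joint passes its speed limit or range.

### The arm

A 6-joint arm with a two-finger parallel gripper is mounted at the origin on a cart in front of the work surface, level with it; the furniture and walls round the work are solid. World frame = base frame: x ahead of the robot, y to its left, z up, the work surface at z = 0. Lengths are in m, angles in degrees, forces in N, time in s.
With the tool pointing down it reaches from about 0.225 to 0.725 m from the base axis. Payload 3.1 kg.
Tool frame: the origin (TCP) lies between the finger pads; the fingertips stand 11 mm ahead of it and the grasp point (between the pads) lies 8 mm behind it (ctrl.tip_reach is the x of the fingertips in the tool frame, in m); x points along the fingers, y is the direction in which the jaws open and shut, and the axes are right-handed (so a half turn about x gives the same grasp; the last joint's range is limited). The gripper opens to 85 mm and grips with 20 to 120 N. Pads are 22 mm wide; open, the fingers measure 114 mm over their backs; the gripper's body (76 mm by 85 mm) begins 54 mm behind the grasp point. The pads swing forward as they close: fully open they stand 13 mm farther back than shut.
Start: joints at [-73.098, 2.75, 5.684, 92.934, 0, 82.678], TCP at [0.215, -0.479, 0.242] pointing down, gripper open.
Joint ranges: [-166.93, 166.93], [-56.73, 111.36], [-69.38, 81.34], [-121.58, 131.49], [-85.45, 84.26], [-180, 180]. Speed limits (degrees/s): [159.86, 159.86, 180, 180, 180, 180].

### API

Orientations are given as [roll, pitch, yaw] about the fixed x, y, z axes, in that order (R = Rz(yaw) Ry(pitch) Rx(roll)).
In Python, from plant import ctrl gives the robot as it stands. The module is installed in compiled form; this text tells all that it offers.
- The arm moves only by the tool step_arm, never from a script. Its arguments are lists of equal length, an entry for each row: "offset": the shift along the world's x, y, z in cm, a list of three; "angular": the turn, a rotation vector about the world's x, y, z in rad, a list of three; "claw": the finger opening in cm, from 0 to 8.54. In form: {"offset": [[dx, dy, dz], ...], "angular": [[rx, ry, rz], ...], "claw": [claw, ...]}. A call has 1 to 20 rows; each row is the pose to reach, as a shift and turn from the pose commanded when the call began; what a row does not reach only later rows make up. A row lasts 1/8 s, in which the tool goes at most 62.5 mm and 10.7 degrees, less where a joint would pass 70% of its speed; a pose out of reach is approached as far as the arm can. A call with a gripper value outside its range is refused whole. The fingers move at their own pace and stop on an object; "squeeze" is the grip in N (left out, the last holds). Time passes only in rows, so rows that repeat a pose let the fingers close. It gives the time, the measured TCP pose, the force and the opening at its end, in the units of the state.
- ctrl.sense(): the state, without advancing time (a new reading comes with each control period).
- ctrl.get_image(name): name is "side" or "top" or "wrist"; returns the picture (420x560x3 uint8, red, green, blue); there is no depth.
- ctrl.get_calibration(name): a dict with "mtx" (3x3 intrinsics, pixels), "eye" and "orientation" of the camera in the world; the wrist camera has in their place "tool_from_camera" (4x4, takes a point from camera to tool coordinates, whose origin is the TCP and whose axes are the tool frame's). Camera axes: x right, y down, z forward; pixel columns grow to the right and rows downward; lengths in m; the calibration is good to about 2 mm. A picture is of the moment at which its call begins: read the wrist's pose just before it. get_calibration takes no time and is no camera call.
- ctrl.close_job(): hands the job in, once; it reports no verdict.
Trained networks look in the newest picture that a camera, given by its name, has taken for a name from the list of things; names that differ only in an ending like _2 or _b are one class to them, and where a whole thing is asked for, a point or a joint stands for the part that bears it (a point fixed in the world has none). Each returns a list of dicts, best first, with "conf" (0 to 1); they miss things now and then, are a little off and sometimes report something else, mostly with a low value. They report only what shows in the picture. A call takes as long as a camera call. They do not tell look-alikes from the thing itself.
- ctrl.boxes_of(camera, target): "xy" ([column, row] in pixels, amid what is visible of it).
- ctrl.silhouettes(camera, target): "mask" (420x560 bool, what is visible of it) and "xy" ([column, row] in pixels, amid what is visible of it).
The state is a dict: "time_s": time; "q": joint angles; "joint_velocities": joint speeds; "joint_torque": joint torques, N m; "tcp_pos": TCP position; "tool_rot": TCP orientation; "contact_force": force on the tool from outside, world axes, zero at the start; "ft_torque": the same for the moment, N m; "finger_gap": finger opening in m.
Only numpy, scipy, OpenCV 4.12 (cv2) and the standard library are available. Lean on these libraries where they do the work, as an engineer would, in place of code of your own. Each camera call takes 0.05 s, during which the arm holds its last target.

## Working session

There is one attempt and no reset: what is moved stays moved. The work goes in short steps, Python scripts to look and compute and a tool call to move; the robot and the scene stay as the last step left them, time stands still between calls to the robot, and variables do not carry over. Pictures are saved under pics/ and viewed, and the job is handed in when it is done.

Besides the shell and the picture viewer there is one more tool, called after "Emit:" by a JSON object that holds its "fn" and its "kwargs", one argument or row to a line. step_arm: Moves the arm, as the interface text tells. Its arguments: {"type":"object","properties":{"offset":{"type":"array"},"angular":{"type":"array"},"claw":{"type":"array"},"squeeze":{"type":"number"}},"required":["offset","angular","claw"]}

```bash
mkdir -p pics
python3 - <<'E'
from plant import ctrl
import cv2,numpy as np
print(ctrl.sense())
for n in ["top","side","wrist"]:
    im=ctrl.get_image(n); cv2.imwrite(f"pics/{n}0.png",im[:,:,::-1]); print(n,ctrl.get_calibration(n))
E
```

```text
{'time_s': 0.0, 'q': array([-7.31013098e+01,  2.79219982e+00,  5.58916157e+00,  9.29323050e+01,
        1.13180912e-04,  8.26782796e+01]), 'joint_velocities': array([ 0.02949638,  0.14399775,  0.05739678, -0.02488621, -0.02865579,
        0.02122498]), 'joint_torque': array([ 3.13310165e-04, -3.38782990e+01,  3.20014822e+01,  2.05266348e-02,
       -7.38946824e-05,  5.47604788e-07]), 'tcp_pos': array([ 0.21520156, -0.47821816,  0.24110196]), 'tool_rot': array([-97.36963394,  89.8646567 , 106.85077652]), 'contact_force': array([-0.2762055 , -0.0615416 ,  0.07768983]), 'ft_torque': array([ 0.04639155,  0.00035597, -0.01691697]), 'finger_gap': 0.08577551263336856}
top {'mtx': array([[504.41115907,   0.        , 281.04496617],
       [  0.        , 504.41115907, 219.19601606],
       [  0.        ,   0.        ,   1.        ]]), 'eye': array([ 0.36713923, -0.13987313,  1.58837938]), 'orientation': array([-172.95046673,    1.01808138,  -91.1936729 ])}
side {'mtx': array([[417.00516269,   0.        , 274.70856895],
       [  0.        , 417.00516269, 209.51737055],
       [  0.        ,   0.        ,   1.        ]]), 'eye': array([0.5417887 , 1.07583986, 0.53414161]), 'orientation': array([-112.12572734,    1.38611296,  179.76030199])}
wrist {'mtx': array([[301.57421149,   0.        , 275.41312003],
       [  0.        , 301.57421149, 209.38977402],
       [  0.        ,   0.        ,   1.        ]]), 'tool_from_camera': array([[-1.46039117e-04, -3.26478635e-01,  9.45204570e-01,
        -1.32027386e-01],
       [ 9.99999472e-01, -1.00923230e-03, -1.94088929e-04,
        -4.62074187e-05],
       [ 1.01729687e-03,  9.45204043e-01,  3.26478610e-01,
        -8.37321370e-02],
       [ 0.00000000e+00,  0.00000000e+00,  0.00000000e+00,
         1.00000000e+00]])}
```

View pics/top0.png

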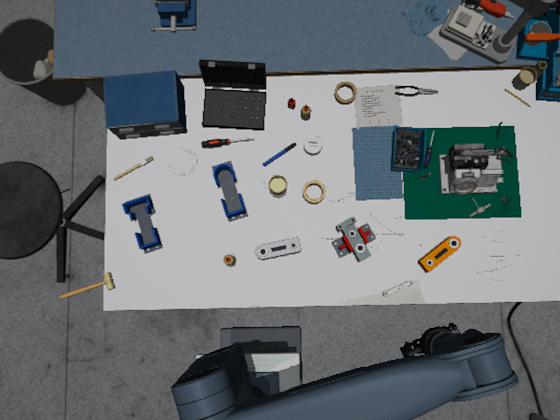

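View pics/side0.png

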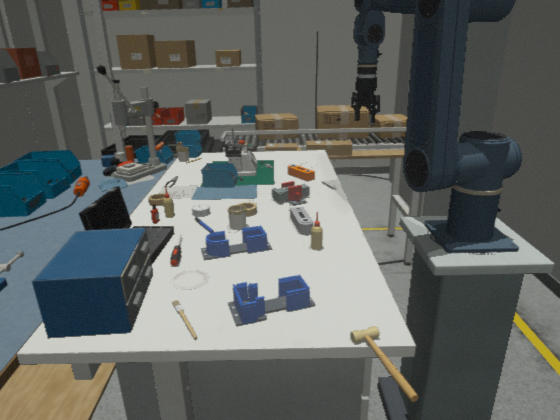

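View pics/wrist0.png

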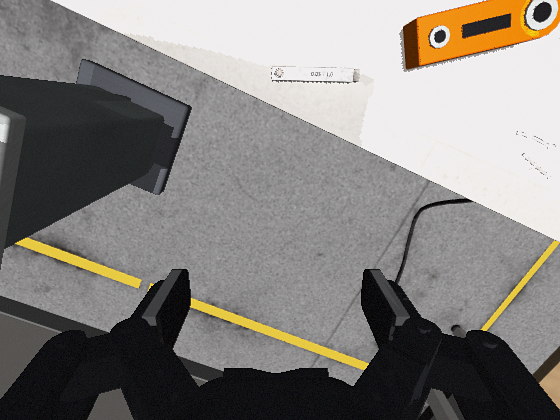

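```bash
cat > h.py <<'E'
import numpy as np,cv2
from scipy.spatial.transform import Rotation as R
from scipy.optimize import minimize
from plant import ctrl
def Rr(rpy): return R.from_euler('xyz',rpy,degrees=True).as_matrix()
def cam(name,st=None):
    c=ctrl.get_calibration(name); K=c['mtx']
    if name=='wrist':
        T=c['tool_from_camera']; st=st or ctrl.sense(); Rt=Rr(st['tool_rot'])
        return K,Rt@T[:3,:3],Rt@T[:3,3]+st['tcp_pos']
    return K,Rr(c['orientation']),np.array(c['eye'])
def proj(C,P):
    K,Rc,e=C; p=(np.atleast_2d(P)-e)@Rc; p=p@K.T
    return p[:,:2]/p[:,2:]
def ray(C,uv,z):
    K,Rc,e=C; d=Rc@np.linalg.solve(K,np.array([uv[0],uv[1],1.])); return e+d*(z-e[2])/d[2]
def Tp(P,x,y,yaw,z=0):
    c,s=np.cos(yaw),np.sin(yaw); P=np.asarray(P,float)
    return np.c_[P[:,0]*c-P[:,1]*s+x,P[:,0]*s+P[:,1]*c+y,P[:,2]+z]
a=np.linspace(-np.pi/2,np.pi/2,25)
FL=[(-.065,-.02),(.047,-.02),(.047,-.031),(.065,-.031),(.065,.031),(.047,.031),(.047,.02),(-.065,.02)]
RD=[(-.07,-.022)]+[(.048+.022*np.cos(t),.022*np.sin(t)) for t in a]+[(-.07,.022)]
def prism(poly,z0,z1): 
    return (np.array(poly),z0,z1)
def rend(C,prisms,pose,S=4,shape=(420,560)):
    m=np.zeros((shape[0]*1,shape[1]*1),np.uint8)
    for poly,z0,z1 in prisms:
        n=len(poly)
        b=proj(C,Tp(np.c_[poly,np.full(n,z0)],*pose)); t=proj(C,Tp(np.c_[poly,np.full(n,z1)],*pose))
        f=lambda q:cv2.fillPoly(m,[np.round(q*16).astype(np.int32)],1,shift=4)
        f(t);f(b)
        for i in range(n):
            j=(i+1)%n; f(np.array([b[i],b[j],t[j],t[i]]))
    return m
def fit(C,prisms,mask,x0,z=0):
    M=cv2.GaussianBlur(mask.astype(np.float32),(0,0),1.0)
    def cost(p):
        r=cv2.GaussianBlur(rend(C,prisms,(p[0],p[1],p[2],z)).astype(np.float32),(0,0),1.0)
        return ((r-M)**2).sum()
    best=None
    for s in (.01,.003):
        p=np.array(x0) if best is None else best.x
        best=minimize(cost,p,method='Nelder-Mead',options=dict(initial_simplex=np.array([p]+[p+d for d in np.diag([s,s,s*15])]),xatol=1e-5,fatol=.1))
    return best.x,best.fun,mask.sum()
def snap(name,tag):
    st=ctrl.sense(); im=ctrl.get_image(name); cv2.imwrite(f'pics/{tag}.png',im[:,:,::-1]); return im,cam(name,st)
E
python3 - <<'E'
from h import *
import pickle
C=cam('top'); im,_=snap('top','top1')
out={}
for n in ['flange_casting','round_casting','flange_nest','round_nest','cradle','oiler','glue_pot','tape_roll']:
    r=ctrl.silhouettes('top',n); out[n]=r
    for d in r[:3]: 
        m=d['mask']; print(n,d['conf'],d['xy'],m.sum(),ray(C,d['xy'],0.02)[:2].round(3))
pickle.dump(out,open('top1.pkl','wb'))
cv2.imwrite('pics/top1z.png',cv2.resize(im[150:290,110:400,::-1],None,fx=2.7,fy=2.7,interpolation=cv2.INTER_CUBIC))
print(ctrl.sense()['time_s'])
E
```

```text
flange_casting 0.75 [357.7, 239.5] 594 [ 0.493 -0.353]
round_casting 0.73 [274.9, 246.2] 606 [ 0.477 -0.095]
flange_nest 0.8 [143.5, 220.3] 1238 [0.568 0.317]
round_nest 0.83 [228.1, 193.8] 1147 [0.646 0.05 ]
cradle 0.84 [348.3, 241.0] 467 [ 0.489 -0.324]
glue_pot 0.66 [278.1, 183.6] 283 [ 0.675 -0.109]
tape_roll 0.75 [318.6, 183.1] 246 [ 0.674 -0.237]
0.6
```

View pics/top1z.png

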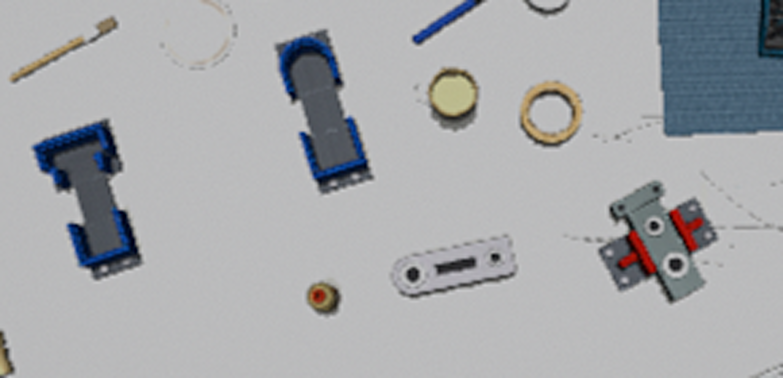

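```bash
cat >> h.py <<'E'
def rect(x0,x1,y): return [(x0,-y),(x1,-y),(x1,y),(x0,y)]
FN=[prism([(-.076,-.030),(-.024,-.030),(-.024,.030),(-.076,.030)],0,.05),prism([(.024,-.030),(.036,-.030),(.036,-.041),(.076,-.041),(.076,.041),(.036,.041),(.036,.030),(.024,.030)],0,.05),prism(rect(-.024,.024,.025),0,.006)]
RN=[prism(rect(-.081,-.024,.032),0,.05),prism([(.024,-.032)]+[(.049+.032*np.cos(t),.032*np.sin(t)) for t in a]+[(.024,.032)],0,.05),prism(rect(-.024,.024,.027),0,.006)]
E
python3 - <<'E'
from h import *
import pickle
C=cam('top'); o=pickle.load(open('top1.pkl','rb'))
im=cv2.imread('pics/top1.png')
print(np.array(Rr(ctrl.sense()['tool_rot'])).round(3))
for n,pr,z,xy,yaw in [('flange_casting',[prism(FL,0,.036)],.006,(.493,-.34),.45),('round_casting',[prism(RD,0,.036)],0,(.477,-.095),1.7),('flange_nest',FN,0,(.568,.317),.25),('round_nest',RN,0,(.646,.05),.2)]:
    f=fit(C,pr,o[n][0]['mask'],[*xy,yaw],z); print(n,f[0].round(4),np.degrees(f[0][2]).round(1),f[1:])
    m=rend(C,pr,(*f[0],z)); c,_=cv2.findContours(m,0,1); cv2.drawContours(im,c,-1,(0,0,255),1)
cv2.imwrite('pics/ov.png',cv2.resize(im[150:290,110:400],None,fx=2.7,fy=2.7,interpolation=cv2.INTER_CUBIC))
E
```

```text
[[ 0.     0.41  -0.912]
 [-0.    -0.912 -0.41 ]
 [-1.     0.     0.   ]]
flange_casting [ 0.4953 -0.3419  0.4572] 26.2 (np.float64(41.95995330810547), np.int64(594))
round_casting [ 0.4695 -0.1038  1.7514] 100.3 (np.float64(22.75340461730957), np.int64(606))
flange_nest [0.5585 0.3145 0.2946] 16.9 (np.float64(62.989524841308594), np.int64(1238))
round_nest [0.6571 0.0451 0.2817] 16.1 (np.float64(67.13378143310547), np.int64(1147))
```

View pics/ov.png

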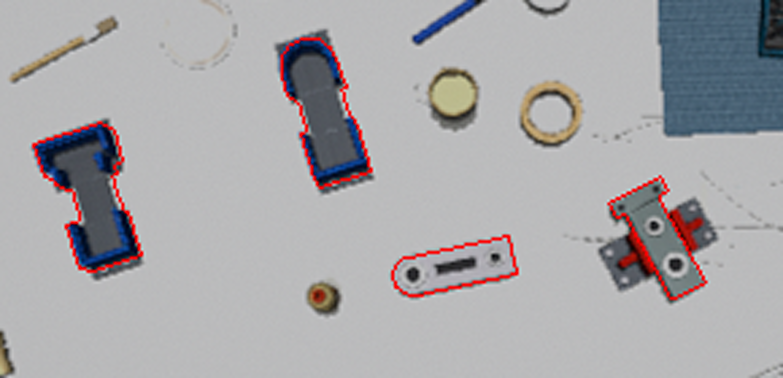

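Emit:
{"fn": "step_arm", "kwargs": {
  "offset": [
    [4,2,0],
    [9,4.4,-1],
    [14,6.8,-2],
    [19,9.2,-3],
    [23,11.2,-4],
    [24.1,11.7,-4],
    [24.1,11.7,-4],
    [24.1,11.7,-4]
  ],
  "angular": [
    [0,0,0],
    [0,0,0.01],
    [0,0,0.02],
    [0,0,0.03],
    [0,0,0.035],
    [0,0,0.035],
    [0,0,0.035],
    [0,0,0.035]
  ],
  "claw": [7,7,7,7,7,7,7,7],
  "squeeze": 80
}}

```text
time_s: 1.6
tcp_pos: [0.4556, -0.3627, 0.2029]
tool_rot: [65.5, 89.9, -88.4]
contact_force: [-0.6, -0.0, -0.5]
finger_gap: 0.0698
```

```bash
cat > look.py <<'E'
import sys
from h import *
def look(n,pr,z,x0,tag,net=None,contour=True):
    im,C=snap('wrist',tag); r=ctrl.silhouettes('wrist',net or n); o=im[:,:,::-1].copy()
    for d in r[:2]: print(n,d['conf'],d['xy'],d['mask'].sum())
    f=fit(C,pr,r[0]['mask'],x0,z); print('fit',f[0].round(4),np.degrees(f[0][2]).round(2),f[1:])
    m=rend(C,pr,(*f[0],z)); c,_=cv2.findContours(m,0,1); cv2.drawContours(o,c,-1,(0,0,255),1)
    c,_=cv2.findContours(r[0]['mask'].astype(np.uint8),0,1); cv2.drawContours(o,c,-1,(0,255,0),1)
    cv2.imwrite(f'pics/{tag}.png',o); st=ctrl.sense(); print(st['time_s'],st['tcp_pos'].round(4),st['q'].round(1),st['finger_gap'])
    Rt=Rr(st['tool_rot']); print('tooly',Rt[:,1].round(4),'yaw',np.degrees(np.arctan2(-Rt[0,1],Rt[1,1])).round(2), 'x',Rt[:,0].round(4))
    return f[0]
E
python3 - <<'E'
from look import *
look('flange_casting',[prism(FL,0,.036)],.006,[.4953,-.3419,.4572],'w1')
E
```

```text
flange_casting 0.67 [271.7, 136.4] 6061
fit [ 0.4915 -0.34    0.4727] 27.08 (np.float64(81.25399780273438), np.int64(6061))
1.7 [ 0.4555 -0.3628  0.203 ] [-45.1  11.   10.2  89.2  -0.  108.8] 0.07012572656061866
tooly [ 0.4401 -0.8979  0.0009] yaw -153.89 x [ 4.e-04 -9.e-04 -1.e+00]
```

View pics/w1.png

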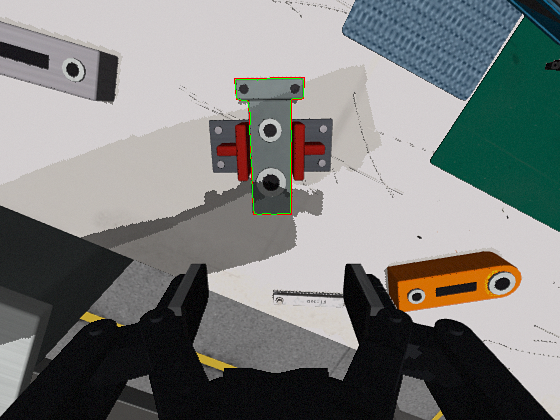

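Emit:
{"fn": "step_arm", "kwargs": {
  "offset": [
    [-0.1,0.1,-3],
    [-0.3,0.3,-7],
    [-0.3,0.3,-10],
    [-0.3,0.3,-10],
    [-0.3,0.3,-10]
  ],
  "angular": [
    [0,0,0.005],
    [0,0,0.016],
    [0,0,0.016],
    [0,0,0.016],
    [0,0,0.016]
  ],
  "claw": [7,7,7,7,7]
}}

```text
time_s: 2.33
tcp_pos: [0.4535, -0.3598, 0.1039]
tool_rot: [106.1, 89.9, -46.9]
contact_force: [0.3, -0.4, 1.2]
finger_gap: 0.0698
```

Run:
```python
from look import *
look('flange_casting',[prism(FL,0,.036)],.006,[.4915,-.34,.4727],'w2')
```

```text
flange_casting 0.59 [272.9, 144.3] 13461
fit [ 0.4909 -0.3397  0.4681] 26.82 (np.float64(120.64840698242188), np.int64(13461))
2.425 [ 0.4543 -0.3601  0.1048] [-45.   11.3  -0.6  77.8  -0.  107.9] 0.07007955344406518
tooly [ 0.4558 -0.8901  0.004 ] yaw -152.89 x [ 0.0029 -0.003  -1.    ]
```

View pics/w2.png

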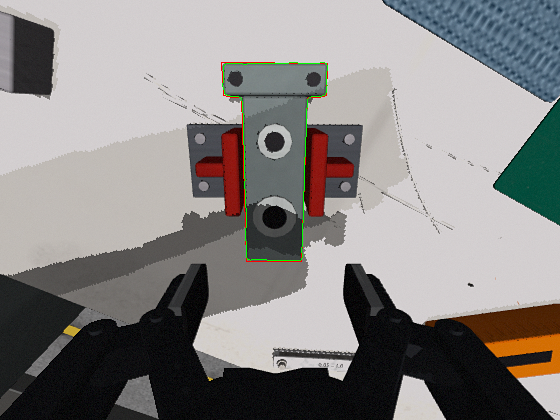

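Emit:
{"fn": "step_arm", "kwargs": {
  "offset": [
    [-0.15,0,-3],
    [-0.15,0,-6],
    [-0.15,0,-8],
    [-0.15,0,-8],
    [-0.15,0,-8],
    [-0.15,0,-8],
    [-0.15,0,-8],
    [-0.15,0,-8],
    [-0.15,0,-8],
    [-0.15,0,-8]
  ],
  "angular": [
    [0,0,0],
    [0,0,0],
    [0,0,0],
    [0,0,0],
    [0,0,0],
    [0,0,0],
    [0,0,0],
    [0,0,0],
    [0,0,0],
    [0,0,0]
  ],
  "claw": [7,7,7,7,5,4.2,3.5,3,3,3],
  "squeeze": 90
}}

```text
time_s: 3.68
tcp_pos: [0.453, -0.36, 0.0247]
tool_rot: [106.9, 89.8, -45.9]
contact_force: [-1.3, -1.1, 5.7]
finger_gap: 0.0386
```

Emit:
{"fn": "step_arm", "kwargs": {
  "offset": [
    [0,0,0.5],
    [0,0,1.5],
    [0,0,3],
    [0,0,5],
    [0,0,8],
    [0,0,11],
    [0,0,13],
    [0,0,13],
    [0,0,13]
  ],
  "angular": [
    [0,0,0],
    [0,0,0],
    [0,0,0],
    [0,0,0],
    [0,0,0],
    [0,0,0],
    [0,0,0],
    [0,0,0],
    [0,0,0]
  ],
  "claw": [3,3,3,3,3,3,3,3,3]
}}

```text
time_s: 4.8
tcp_pos: [0.4514, -0.3581, 0.1515]
tool_rot: [-78.5, 89.9, 128.7]
contact_force: [-0.4, 0.2, -3.5]
finger_gap: 0.039
```

Run:
```python
from h import *
s=ctrl.sense(); print(s)
im,_=snap('wrist','w3'); im,_=snap('side','s3')
```

```text
{'time_s': 4.8, 'q': array([-4.50983666e+01,  1.03898254e+01,  3.67267941e+00,  8.33931156e+01,
        1.19843590e-02,  1.07740328e+02]), 'joint_velocities': array([ 0.04672326,  0.69824924, -1.19652619, -0.19279128, -0.10397176,
       -0.06063194]), 'joint_torque': array([ 1.03675132e-02, -4.14265037e+01,  3.42351651e+01, -6.07792754e-02,
        1.17156445e-01,  3.08131448e-04]), 'tcp_pos': array([ 0.45141829, -0.35810706,  0.15153875]), 'tool_rot': array([-78.46280806,  89.88908908, 128.69848538]), 'contact_force': array([-0.43399708,  0.16050253, -3.50909287]), 'ft_torque': array([-0.07591062,  0.12534535, -0.01085817]), 'finger_gap': 0.03900153723355837}
```

View pics/w3.png

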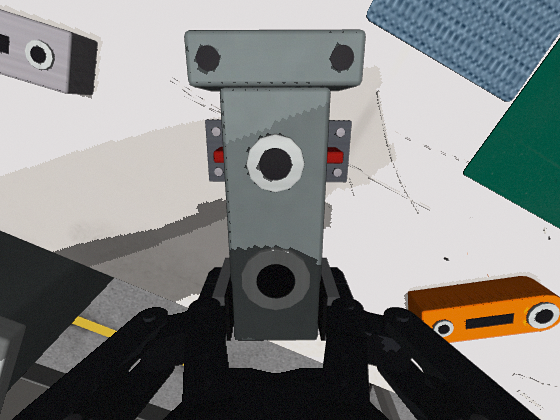

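View pics/s3.png

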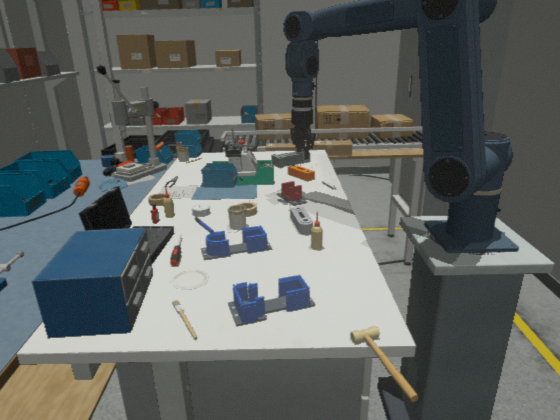

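```bash
cat > pitch.py <<'E'
from h import *
def pitchfit(tag_img,name,poly,mask,C,p0):
    # 6dof-lite fit: x,y,yaw,z,pitch about casting y
    M=cv2.GaussianBlur(mask.astype(np.float32),(0,0),1.)
    n=len(poly); B=np.array(poly)
    def pts(p,z):
        P=np.c_[B,np.full(n,z)]; P=P@R.from_euler('y',p[4]).as_matrix().T
        return proj(C,Tp(P,p[0],p[1],p[2],p[3]))
    def rr(p):
        m=np.zeros(mask.shape,np.uint8); b=pts(p,0);t=pts(p,.036)
        f=lambda q:cv2.fillPoly(m,[np.round(q*16).astype(np.int32)],1,shift=4)
        f(t);f(b)
        for i in range(n): j=(i+1)%n; f(np.array([b[i],b[j],t[j],t[i]]))
        return m
    c=lambda p:((cv2.GaussianBlur(rr(p).astype(np.float32),(0,0),1.)-M)**2)[:250].sum()
    p=np.array(p0)
    for s in (1,.3):
        r=minimize(c,p,method='Nelder-Mead',options=dict(initial_simplex=np.array([p]+[p+d for d in np.diag([.005,.005,.03,.005,.05])*s]),xatol=1e-5,fatol=.1,maxiter=600)); p=r.x
    return r,rr(p)
E
python3 - <<'E'
from pitch import *
st=ctrl.sense(); im=ctrl.get_image('wrist'); C=cam('wrist',st)
r=ctrl.silhouettes('wrist','flange_casting'); m=r[0]['mask']; print(r[0]['conf'],m.sum())
f,rm=pitchfit(im,'',FL,m,C,[.4909,-.338,.468,.133,0]); print(f.x.round(4),f.fun,st['tcp_pos'])
o=im[:,:,::-1].copy()
for mm,c in((rm,(0,0,255)),(m.astype(np.uint8),(0,255,0))): cv2.drawContours(o,cv2.findContours(mm,0,1)[0],-1,c,1)
cv2.imwrite('pics/w4.png',o)
E
```

```text
0.74 34906
[ 0.4889 -0.3382  0.4734  0.1296  0.0211] 100.29521179199219 [ 0.45110754 -0.35787046  0.15060982]
```

View pics/w4.png

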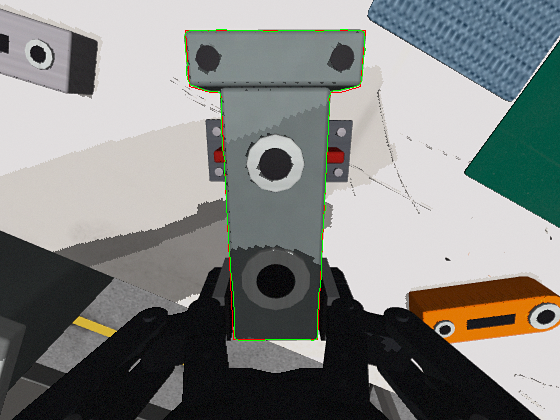

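Emit:
{"fn": "step_arm", "kwargs": {
  "offset": [
    [-0.2,1.5,1.5],
    [-0.7,5,3.5],
    [-1.4,10,5],
    [-2.2,15,5],
    [-2.9,20,5],
    [-3.6,25,5],
    [-4.3,30,5],
    [-5,35,5],
    [-5.7,40,5],
    [-6.4,44.5,5],
    [-6.9,48,5],
    [-7.1,49.4,4],
    [-7.1,49.6,1],
    [-7.1,49.6,-3],
    [-7.1,49.6,-6],
    [-7.1,49.6,-8],
    [-7.1,49.6,-9],
    [-7.1,49.6,-9],
    [-7.1,49.6,-9]
  ],
  "angular": [
    [0,0,0.0],
    [0,0,0.03],
    [0,0,0.07],
    [0,0,0.11],
    [0,0,0.15],
    [0,0,0.19],
    [0,0,0.23],
    [0,0,0.27],
    [0,0,0.31],
    [0,0,0.34],
    [0,0,0.35],
    [0,0,0.35],
    [0,0,0.35],
    [0,0,0.35],
    [0,0,0.35],
    [0,0,0.35],
    [0,0,0.35],
    [0,0,0.35],
    [0,0,0.35]
  ],
  "claw": [3,3,3,3,3,3,3,3,3,3,3,3,3,3,3,3,3,3,3]
}}

```text
time_s: 7.38
tcp_pos: [0.3817, 0.1373, 0.0634]
tool_rot: [142.0, 89.9, 9.2]
contact_force: [0.2, 0.1, -1.6]
finger_gap: 0.0387
```

Run:
```python
from pitch import *
st=ctrl.sense(); im=ctrl.get_image('wrist'); C=cam('wrist',st); print(st['tcp_pos'],st['contact_force'],st['q'])
r=ctrl.silhouettes('wrist','flange_casting'); m=r[0]['mask']; print(r[0]['conf'],m.sum())
f,rm=pitchfit(im,'',FL,m,C,[.41,.17,.82,.042,0.02]); print(f.x.round(4),f.fun)
o=im[:,:,::-1].copy()
for mm,c in((rm,(0,0,255)),(m.astype(np.uint8),(0,255,0))): cv2.drawContours(o,cv2.findContours(mm,0,1)[0],-1,c,1)
cv2.imwrite('pics/w5.png',o)
im,_=snap('top','t5')
cv2.imwrite('pics/t5z.png',cv2.resize(im[150:320,100:400,::-1],None,fx=2.6,fy=2.6))
```

```text
[0.38173328 0.13728837 0.06340946] [ 0.24421151  0.09525597 -1.64652358] [ 1.02903567e+01 -1.34869988e+01 -2.98509457e+01  7.35232658e+01
 -2.15426476e-03  1.43103691e+02]
0.66 34744
[0.4105 0.1689 0.8237 0.0423 0.0151] 92.57792663574219
```

View pics/w5.png

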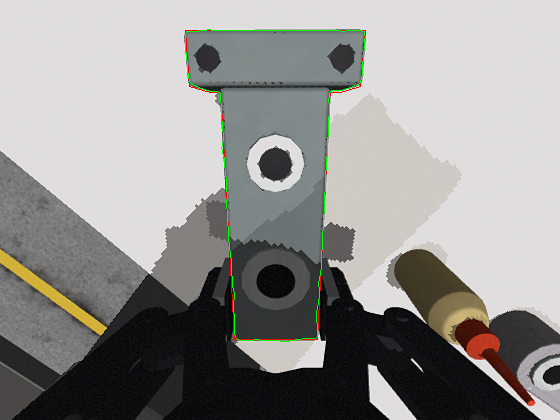

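View pics/t5z.png

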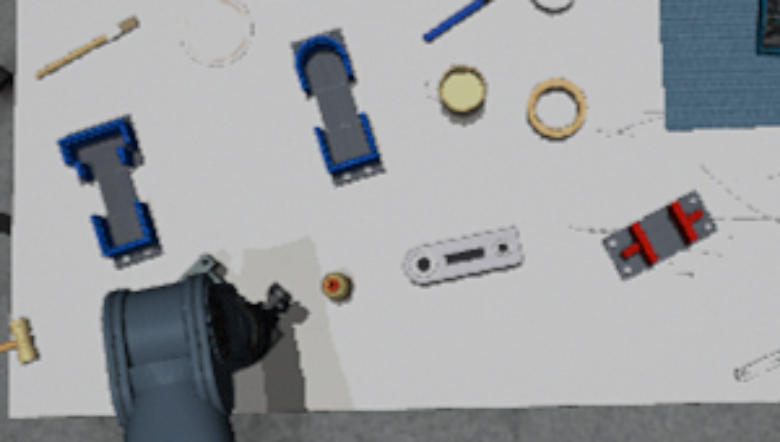

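Emit:
{"fn": "step_arm", "kwargs": {
  "offset": [
    [0,0,-1.2],
    [0,0,-2.4],
    [0,0,-3.2],
    [0,0,-3.5],
    [0,0,-3.7],
    [0,0,-3.8],
    [0,0,-3.9],
    [0,0,-4.0],
    [0,0,-4.0]
  ],
  "angular": [
    [0.011,-0.01,0],
    [0.011,-0.01,0],
    [0.011,-0.01,0],
    [0.011,-0.01,0],
    [0.011,-0.01,0],
    [0.011,-0.01,0],
    [0.011,-0.01,0],
    [0.011,-0.01,0],
    [0.011,-0.01,0]
  ],
  "claw": [3,3,3,3,3,3,3,3,3]
}}

```text
time_s: 8.65
tcp_pos: [0.3809, 0.1372, 0.0223]
tool_rot: [-179.5, 89.1, 47.7]
contact_force: [-0.2, 0.2, -2.6]
finger_gap: 0.0387
```

Emit:
{"fn": "step_arm", "kwargs": {
  "offset": [
    [0,0,-0.1],
    [0,0,-0.2],
    [0,0,-0.2],
    [0,0,-0.3],
    [0,0,-0.3]
  ],
  "angular": [
    [0,0,0],
    [0,0,0],
    [0,0,0],
    [0,0,0],
    [0,0,0]
  ],
  "claw": [3,3,3,3,3]
}}

```text
time_s: 9.28
tcp_pos: [0.3808, 0.1372, 0.0192]
tool_rot: [-178.8, 89.2, 48.4]
contact_force: [-0.4, 0.1, -2.5]
finger_gap: 0.0388
```

Run:
```python
from h import *
for i in range(3):
    ctrl.get_image('wrist'); s=ctrl.sense(); print(s['contact_force'],s['ft_torque'],s['tcp_pos'])
```

```text
[-0.19675964  0.28461023 -1.70220039] [-0.12458231  0.06053857  0.01040254] [0.3808471  0.1372206  0.01925598]
[ 0.48346164 -0.05281449 -2.6634849 ] [-0.08146528  0.0576021   0.00528149] [0.38088247 0.13723289 0.01928209]
[-0.05152643 -0.41758412 -2.00173661] [-0.09862219  0.09481038 -0.0236844 ] [0.38089843 0.13723243 0.01930973]
```

Emit:
{"fn": "step_arm", "kwargs": {
  "offset": [
    [0,0,-0.1],
    [0,0,-0.1],
    [0,0,-0.2],
    [0,0,-0.2]
  ],
  "angular": [
    [0,0,0],
    [0,0,0],
    [0,0,0],
    [0,0,0]
  ],
  "claw": [3,3,3,3]
}}

```text
time_s: 9.93
tcp_pos: [0.3811, 0.1373, 0.0187]
tool_rot: [179.4, 89.1, 46.6]
contact_force: [-3.9, -0.2, 8.3]
finger_gap: 0.0387
```

Emit:
{"fn": "step_arm", "kwargs": {
  "offset": [
    [0,0,0],
    [0,0,0],
    [0,0,0],
    [0,0,0],
    [0,0,3],
    [0,0,8],
    [0,0,12],
    [0,0,14],
    [0,0,14]
  ],
  "angular": [
    [0,0,0],
    [0,0,0],
    [0,0,0],
    [0,0,0],
    [-0.011,0.01,0],
    [-0.011,0.01,0],
    [-0.011,0.01,0],
    [-0.011,0.01,0],
    [-0.011,0.01,0]
  ],
  "claw": [4.5,6,6.5,6.5,6.5,6.5,6.5,6.5,6.5]
}}

```text
time_s: 11.05
tcp_pos: [0.3824, 0.1375, 0.1592]
tool_rot: [143.2, 89.7, 10.4]
contact_force: [0.8, 0.9, -0.6]
finger_gap: 0.065
```

Run:
```python
from look import *
look('flange_casting',[prism(FL,0,.036)],0,[.4105,.169,.823],'w6')
```

```text
Traceback (most recent call last):
  File "look.py", line 6, in look
    f=fit(C,pr,r[0]['mask'],x0,z); print('fit',f[0].round(4),np.degrees(f[0][2]).round(2),f[1:])
               ~^^^
IndexError: list index out of range
```

View pics/w6.png

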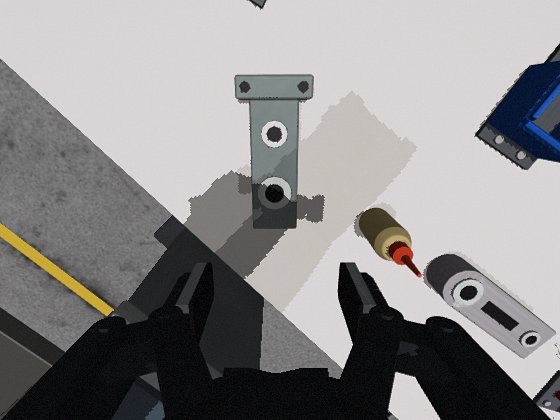

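Emit:
{"fn": "step_arm", "kwargs": {
  "offset": [
    [0.5,0.5,2],
    [1.5,1.3,4],
    [3,2.6,6],
    [4.5,4,6],
    [6,5.3,6],
    [7.5,6.6,6],
    [9,8,6],
    [10.5,9.2,6],
    [12,10.5,6],
    [13.5,12,6],
    [15,13.2,6],
    [16.5,14.5,6],
    [18,15.8,6],
    [19.5,17,6],
    [21,18.4,6],
    [21.5,18.9,6],
    [21.5,18.9,6],
    [21.5,18.9,6]
  ],
  "angular": [
    [0,0,0.1],
    [0,0,0.27],
    [0,0,0.44],
    [0,0,0.61],
    [0,0,0.78],
    [0,0,0.95],
    [0,0,1.12],
    [0,0,1.29],
    [0,0,1.46],
    [0,0,1.63],
    [0,0,1.8],
    [0,0,1.97],
    [0,0,2.14],
    [0,0,2.31],
    [0,0,2.48],
    [0,0,2.618],
    [0,0,2.618],
    [0,0,2.618]
  ],
  "claw": [7,7,7,7,7,7,7,7,7,7,7,7,7,7,7,7,7,7]
}}

```text
time_s: 13.4
tcp_pos: [0.5952, 0.3258, 0.2159]
tool_rot: [-171.1, 89.9, -154.0]
contact_force: [0.7, 0.0, -0.2]
finger_gap: 0.0696
```

Run:
```python
from look import *
look('flange_nest',FN,0,[.5585,.3145,.2946],'w7')
```

```text
flange_nest 0.63 [277.2, 151.9] 9945
fit [0.5559 0.3168 0.3098] 17.75 (np.float64(806.117919921875), np.int64(9945))
13.5 [0.5955 0.3259 0.2169] [23.  26.9 31.7 94.8 -0.   5.9] 0.06955550314648595
tooly [-2.944e-01  9.557e-01 -1.000e-04] yaw 17.12 x [-9.e-04 -4.e-04 -1.e+00]
```

View pics/w7.png

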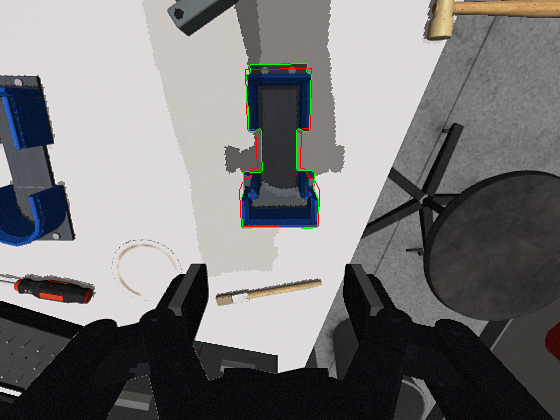

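```bash
cat > nest.py <<'E'
from h import *
def inset(poly,d,dx): # scale helper not used
    pass
FP=[(-.068,-.022),(.044,-.022),(.044,-.033),(.068,-.033),(.068,.033),(.044,.033),(.044,.022),(-.068,.022)]
FPf=[(-.072,-.026),(.040,-.026),(.040,-.037),(.072,-.037),(.072,.037),(.040,.037),(.040,.026),(-.072,.026)]
RP=[(-.073,-.024)]+[(.049+.024*np.cos(t),.024*np.sin(t)) for t in a]+[(-.073,.024)]
RPf=[(-.077,-.028)]+[(.049+.028*np.cos(t),.028*np.sin(t)) for t in a]+[(-.077,.028)]
W=rect(-.024,.024,.08)
def fp(C,poly,z,pose):
    m=np.zeros((420,560),np.uint8); q=proj(C,Tp(np.c_[np.array(poly),np.full(len(poly),z)],*pose)); cv2.fillPoly(m,[np.round(q*16).astype(np.int32)],1,shift=4); return m
def blue(C,kind,pose):
    pr,P,Pf=(FN,FP,FPf) if kind=='f' else (RN,RP,RPf)
    out=rend(C,pr[:2],pose)
    fl=(fp(C,P,.006,pose)|fp(C,W,.006,pose)) & (fp(C,Pf,.05,pose)|fp(C,W,.05,pose)) & (fp(C,P,.042,pose)|fp(C,W,.042,pose))
    return out&(1-fl)
def bluemask(im,near):
    i=im.astype(float); m=((i[:,:,2]>1.5*i[:,:,0]+12)).astype(np.uint8)
    return m&cv2.dilate(near,np.ones((9,9)))
def fitnest(kind,C,im,x0,tag):
    near=rend(C,(FN if kind=='f' else RN),x0)
    M0=bluemask(im,near); M=cv2.GaussianBlur(M0.astype(np.float32),(0,0),1.)
    c=lambda p:((cv2.GaussianBlur(blue(C,kind,p).astype(np.float32),(0,0),1.)-M)**2).sum()
    p=np.array(x0)
    for s in (.006,.002):
        r=minimize(c,p,method='Nelder-Mead',options=dict(initial_simplex=np.array([p]+[p+d for d in np.diag([s,s,s*8])]),xatol=1e-5,fatol=.1)); p=r.x
    o=cv2.resize(im[:,:,::-1],None,fx=3,fy=3,interpolation=cv2.INTER_CUBIC)
    for mm,col in((blue(C,kind,p),(0,0,255)),(M0,(0,255,0))):
        cc=cv2.findContours(mm,1,1)[0]; cv2.drawContours(o,[q*3+1 for q in cc],-1,col,1)
    ys,xs=np.where(near); o=o[max(0,3*ys.min()-30):3*ys.max()+30,max(0,3*xs.min()-30):3*xs.max()+30]
    k=min(1,590/o.shape[0],790/o.shape[1]); cv2.imwrite(f'pics/{tag}.png',cv2.resize(o,None,fx=k,fy=k))
    print(kind,p.round(4),np.degrees(p[2]).round(2),r.fun,M0.sum()); return p
E
python3 - <<'E'
from nest import *
st=ctrl.sense(); im=ctrl.get_image('wrist'); C=cam('wrist',st); np.savez('n7.npz',im=im,K=C[0],R=C[1],e=C[2])
fitnest('f',C,im,[.5559,.3168,.3098],'n7')
E
```

```text
f [0.5588 0.318  0.3004] 17.21 296.5580139160156 4029
```

View pics/n7.png

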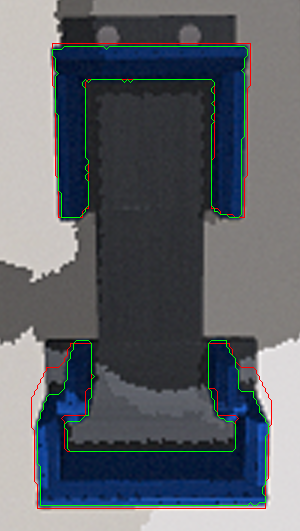

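```bash
cat >> h.py <<'E'
FN[1]=prism([(.024,-.027),(.030,-.028),(.041,-.041),(.076,-.041),(.076,.041),(.041,.041),(.030,.028),(.024,.027)],0,.05)
E
python3 - <<'E'
from nest import *
d=np.load('n7.npz'); C=(d['K'],d['R'],d['e'])
fitnest('f',C,d['im'],[.5559,.3168,.3098],'n7b')
C=cam('top'); im=cv2.imread('pics/top1.png')[:,:,::-1]
fitnest('f',C,im,[.5559,.3168,.3098],'n7c')
fitnest('r',C,im,[.657,.0451,.28],'n7d')
E
```

```text
f [0.5586 0.3181 0.3022] 17.31 234.120361328125 4029
f [0.5593 0.3154 0.3256] 18.66 50.92597579956055 504
r [0.6604 0.0469 0.2686] 15.39 24.33297348022461 336
```

View pics/n7b.png

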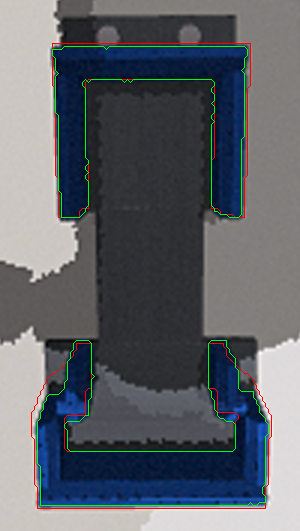

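Emit:
{"fn": "step_arm", "kwargs": {
  "offset": [
    [-3,-2.4,0],
    [-7,-5.8,-1],
    [-11,-9,-2.5],
    [-14.5,-12,-3.6],
    [-15.7,-12.8,-3.6],
    [-15.7,-12.8,-3.6],
    [-15.7,-12.8,-3.6]
  ],
  "angular": [
    [0,0,0.15],
    [0,0,0.32],
    [0,0,0.45],
    [0,0,0.523],
    [0,0,0.523],
    [0,0,0.523],
    [0,0,0.523]
  ],
  "claw": [7,7,7,7,7,7,7]
}}

```text
time_s: 14.42
tcp_pos: [0.4406, 0.199, 0.1826]
tool_rot: [-27.3, 89.8, 19.8]
contact_force: [0.5, -0.5, -0.1]
finger_gap: 0.07
```

Run:
```python
from look import *
look('flange_casting',[prism(FL,0,.036)],0,[.4105,.169,.823],'w8')
```

```text
flange_casting 0.63 [278.8, 150.1] 6754
fit [0.4103 0.1688 0.8269] 47.38 (np.float64(80.48401641845703), np.int64(6754))
14.525 [0.4404 0.199  0.1821] [ 16.4  -3.9  -7.8  86.    0.  -30.8] 0.07004943132472717
tooly [-0.7335  0.6797 -0.0009] yaw 47.18 x [ 1.9e-03  7.0e-04 -1.0e+00]
```

View pics/w8.png

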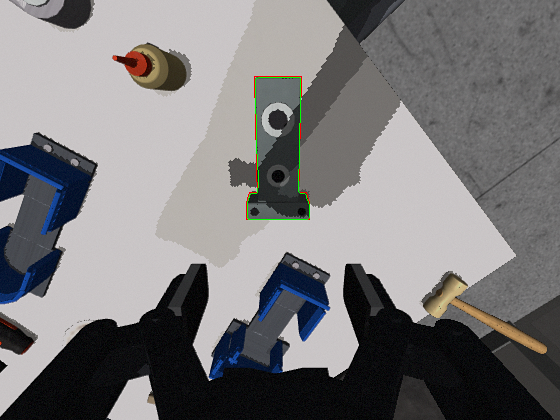

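Emit:
{"fn": "step_arm", "kwargs": {
  "offset": [
    [-1,-1,-1],
    [-3,-3,-5],
    [-3,-3,-10],
    [-3,-3,-14],
    [-3,-3,-15.8],
    [-3,-3,-16],
    [-3,-3,-16]
  ],
  "angular": [
    [0,0,0],
    [0,0,0.003],
    [0,0,0.003],
    [0,0,0.003],
    [0,0,0.003],
    [0,0,0.003],
    [0,0,0.003]
  ],
  "claw": [7,7,7,7,7,7,7]
}}

```text
time_s: 15.4
tcp_pos: [0.4101, 0.1687, 0.0222]
tool_rot: [-33.3, 89.9, 14.1]
contact_force: [-0.0, -0.1, 0.5]
finger_gap: 0.0701
```

Run:
```python
from look import *
s=ctrl.sense(); print(s['tcp_pos'],s['contact_force'],s['tool_rot']); snap('wrist','w9')
```

```text
[0.41005663 0.16869751 0.02220784] [-0.00493543 -0.126517    0.52235316] [-33.2931007   89.91704141  14.0608294 ]
```

View pics/w9.png

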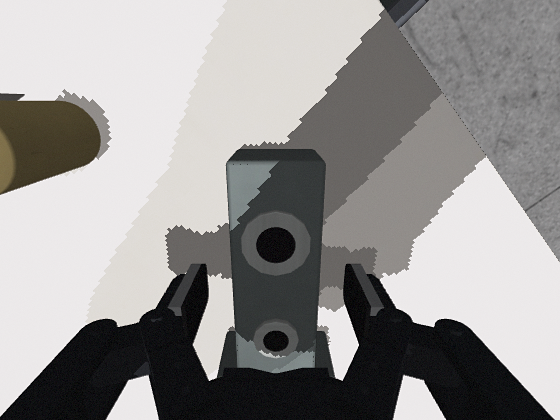

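Emit:
{"fn": "step_arm", "kwargs": {
  "offset": [
    [0,0,0],
    [0,0,0],
    [0,0,0],
    [0,0,0],
    [0,0,0],
    [0,0,0.5],
    [0,0,2],
    [0,0,5],
    [1,1,8],
    [3,3,10],
    [6,6,11],
    [9,9,11],
    [12,12,11],
    [14,14.1,11],
    [14.85,14.95,11],
    [14.85,14.95,11],
    [14.85,14.95,11]
  ],
  "angular": [
    [0,0,0],
    [0,0,0],
    [0,0,0],
    [0,0,0],
    [0,0,0],
    [0,0,0],
    [0,0,0],
    [0,0,0],
    [0,0,-0.05],
    [0,0,-0.15],
    [0,0,-0.27],
    [0,0,-0.38],
    [0,0,-0.48],
    [0,0,-0.525],
    [0,0,-0.525],
    [0,0,-0.525],
    [0,0,-0.525]
  ],
  "claw": [5,4,3.5,3,3,3,3,3,3,3,3,3,3,3,3,3,3],
  "squeeze": 90
}}

```text
time_s: 17.58
tcp_pos: [0.5569, 0.3173, 0.1313]
tool_rot: [-165.9, 89.9, -148.6]
contact_force: [-0.0, -0.9, -2.0]
finger_gap: 0.0385
```

Run:
```python
from nest import *
st=ctrl.sense(); im=ctrl.get_image('wrist'); C=cam('wrist',st); np.savez('n10.npz',im=im,K=C[0],R=C[1],e=C[2])
cv2.imwrite('pics/w10.png',im[:,:,::-1])
Rt=Rr(st['tool_rot']); print(st['tcp_pos'],np.degrees(np.arctan2(-Rt[0,1],Rt[1,1])),Rt[:,0],st['finger_gap'],st['contact_force'],st['time_s'])
r=ctrl.silhouettes('wrist','flange_casting')
if r: print(r[0]['conf'],r[0]['mask'].sum(),r[0]['xy'],fit(C,[prism(FL,0,.036)],r[0]['mask'],[*st['tcp_pos'][:2],.302],st['tcp_pos'][2]-.022))
```

```text
[0.55685686 0.31728459 0.13126794] 17.251399871382336 [-9.60275404e-04 -5.85396426e-04 -9.99999368e-01] 0.03846857791593822 [-0.04701193 -0.91473798 -2.01162757] 17.575
0.86 19801 [277.8, 255.9] (array([0.55826162, 0.31780553, 0.30291267]), np.float64(4945.54541015625), np.int64(19801))
```

View pics/w10.png

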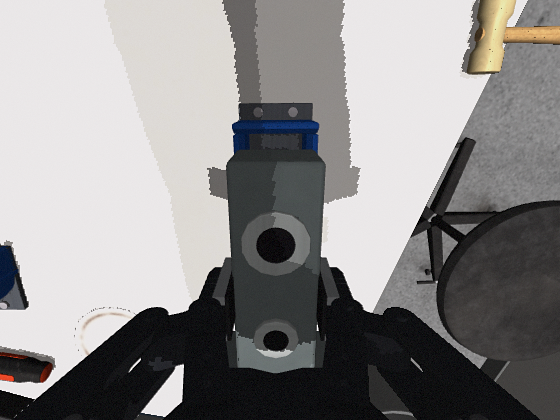

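Run:
```python
from nest import *
d=np.load('n10.npz'); C=(d['K'],d['R'],d['e']); im=d['im']
p=[.5586,.3181,.3022]
q=lambda P:print(np.round(proj(C,Tp(np.array(P),*p)),1).tolist())
q([(-.076,.030,.05),(-.076,-.030,.05)]);q([(-.072,.026,.05),(-.072,-.026,.05)]);q([(-.09,.03,.006),(-.09,-.03,.006)])
c=[.5573,.3175,.3011,.109]
print(proj(C,Tp(np.array([(-.065,.02,.036),(-.065,-.02,.036),(-.065,.02,0),(-.065,-.02,0)]),*c)).round(1).tolist())
o=cv2.resize(im[95:175,215:340,::-1],None,fx=6,fy=6,interpolation=cv2.INTER_CUBIC); cv2.imwrite('pics/n10z.png',o)
```

```text
[[319.9, 121.8], [231.7, 122.0]]
[[313.8, 127.9], [237.8, 128.1]]
[[313.1, 100.9], [238.4, 101.1]]
[[326.6, 159.5], [224.8, 159.6], [315.2, 147.5], [236.1, 147.5]]
```

View pics/n10z.png

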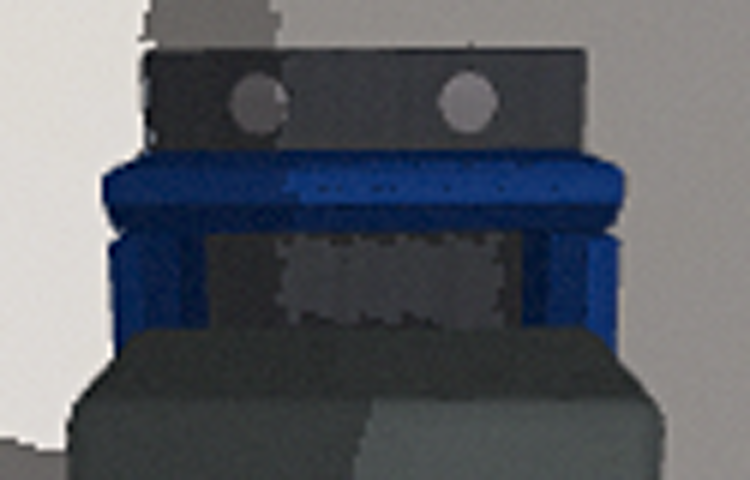

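Emit:
{"fn": "step_arm", "kwargs": {
  "offset": [
    [0.07,0.05,-2],
    [0.07,0.05,-4],
    [0.07,0.05,-5],
    [0.07,0.05,-5],
    [0.07,0.05,-5]
  ],
  "angular": [
    [0,0,0],
    [0,0,0],
    [0,0,0],
    [0,0,0],
    [0,0,0]
  ],
  "claw": [3,3,3,3,3]
}}

```text
time_s: 18.3
tcp_pos: [0.5586, 0.3184, 0.0824]
tool_rot: [5.1, 89.9, 22.3]
contact_force: [0.3, 0.1, -1.5]
finger_gap: 0.0384
```

Run:
```python
from nest import *
st=ctrl.sense(); im=ctrl.get_image('wrist'); C=cam('wrist',st)
cv2.imwrite('pics/w11.png',cv2.resize(im[90:240,200:350,::-1],None,fx=4,fy=4,interpolation=cv2.INTER_CUBIC))
print(st['tcp_pos'],st['contact_force'])
p=[.5586,.3181,.3022]
print(proj(C,Tp(np.array([(-.076,.030,.05),(-.076,-.030,.05),(-.076,.030,0),(-.076,-.030,0)]),*p)).round(1).tolist())
im,_=snap('side','s11'); cv2.imwrite('pics/s11z.png',cv2.resize(im[220:340,200:350,::-1],None,fx=4,fy=4,interpolation=cv2.INTER_CUBIC))
```

```text
[0.55859892 0.31837145 0.08241878] [ 0.28880452  0.1200932  -1.51703997]
[[332.1, 122.4], [217.6, 122.6], [319.0, 118.4], [230.9, 118.5]]
```

View pics/w11.png

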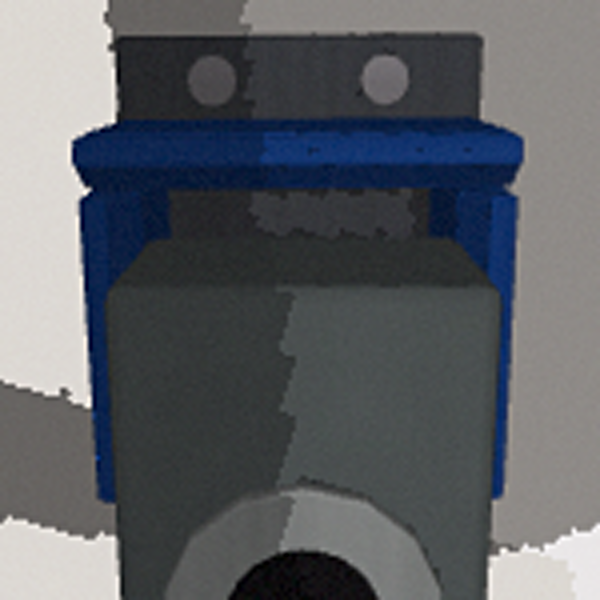

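View pics/s11z.png

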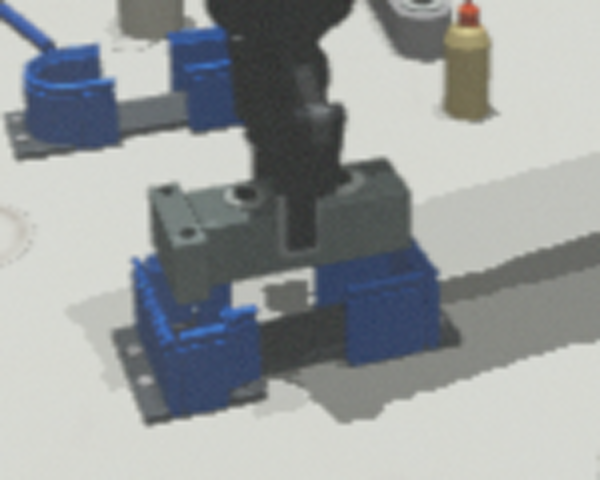

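Run:
```python
from nest import *
ctrl.get_image('wrist');st=ctrl.sense(); C=cam('wrist',st); print(st['tcp_pos'])
p=[.5586,.3181,.3022]
f=lambda P,p:print(proj(C,Tp(np.array(P),*p)).round(1).tolist())
f([(-.076,0,.05),(-.072,0,.05),(-.068,0,.042),(-.09,0,.006)],p)
f([(-.065,0,.0),(-.065,0,.036)],[*st['tcp_pos'][:2],.3011,.0604])
```

```text
[0.55881675 0.31851412 0.08257865]
[[274.7, 122.0], [274.7, 129.8], [274.8, 136.1], [274.8, 95.8]]
[[275.5, 146.5], [275.6, 158.5]]
```

Emit:
{"fn": "step_arm", "kwargs": {
  "offset": [
    [-0.1,-0.11,0],
    [-0.1,-0.11,-0.6],
    [-0.1,-0.11,-1.2],
    [-0.1,-0.11,-1.6],
    [-0.1,-0.11,-2.0],
    [-0.1,-0.11,-2.0]
  ],
  "angular": [
    [0,0,0],
    [0,0,0],
    [0,0,0],
    [0,0,0],
    [0,0,0],
    [0,0,0]
  ],
  "claw": [3,3,3,3,3,3]
}}

```text
time_s: 19.2
tcp_pos: [0.5567, 0.317, 0.0606]
tool_rot: [-173.7, 89.9, -156.5]
contact_force: [0.4, 0.4, -2.8]
finger_gap: 0.0386
```

Run:
```python
from nest import *
st=ctrl.sense(); im=ctrl.get_image('wrist'); C=cam('wrist',st)
cv2.imwrite('pics/w12.png',cv2.resize(im[90:240,200:350,::-1],None,fx=4,fy=4,interpolation=cv2.INTER_CUBIC))
print(st['tcp_pos'],st['contact_force'],st['ft_torque'])
im,_=snap('side','s12'); cv2.imwrite('pics/s12z.png',cv2.resize(im[220:340,200:350,::-1],None,fx=4,fy=4,interpolation=cv2.INTER_CUBIC))
```

```text
[0.55670957 0.31696058 0.06059565] [ 0.399781    0.38479044 -2.80630597] [-0.00267745 -0.04640734  0.04614692]
```

View pics/w12.png

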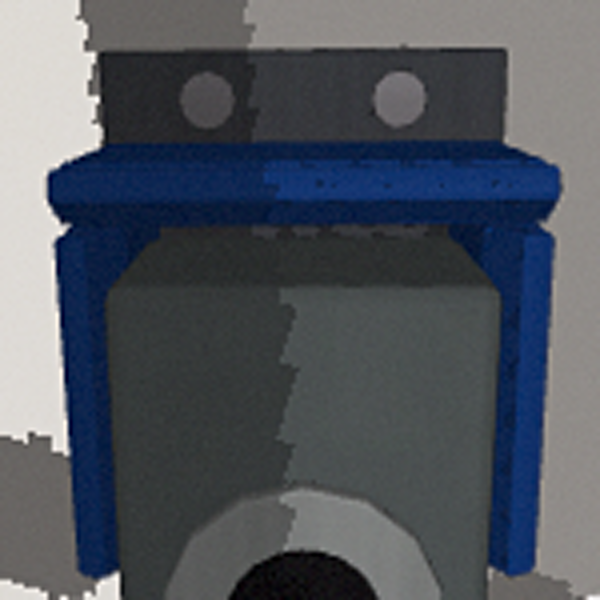

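View pics/s12z.png

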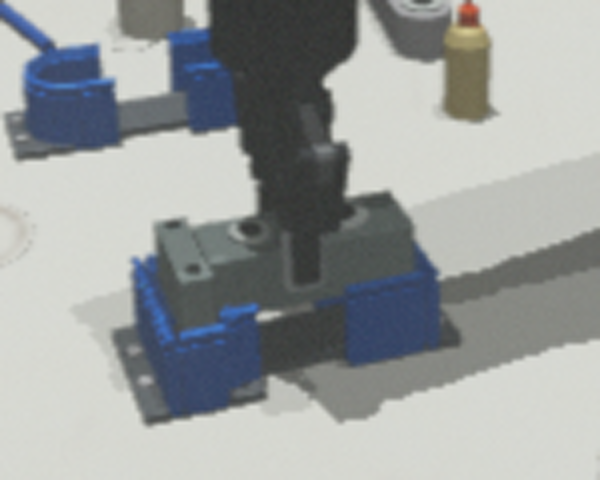

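Emit:
{"fn": "step_arm", "kwargs": {
  "offset": [
    [0.08,0.03,-0.4],
    [0.08,0.03,-0.9],
    [0.08,0.03,-1.4],
    [0.08,0.03,-1.9],
    [0.08,0.03,-2.3],
    [0.08,0.03,-2.6],
    [0.08,0.03,-2.8],
    [0.08,0.03,-2.9],
    [0.08,0.03,-2.9]
  ],
  "angular": [
    [0,0,0],
    [0,0,0],
    [0,0,0],
    [0,0,0],
    [0,0,0],
    [0,0,0],
    [0,0,0],
    [0,0,0],
    [0,0,0]
  ],
  "claw": [3,3,3,3,3,3,3,3,3]
}}

```text
time_s: 20.42
tcp_pos: [0.5579, 0.3174, 0.0324]
tool_rot: [4.3, 90.0, 21.5]
contact_force: [-0.0, 0.1, -2.4]
finger_gap: 0.0384
```

Run:
```python
from nest import *
st=ctrl.sense(); im=ctrl.get_image('wrist'); C=cam('wrist',st)
cv2.imwrite('pics/w13.png',cv2.resize(im[90:240,200:350,::-1],None,fx=4,fy=4,interpolation=cv2.INTER_CUBIC))
print(st['tcp_pos'],st['contact_force'],st['ft_torque'])
```

```text
[0.55794049 0.31744565 0.03237165] [-0.00471084  0.13677173 -2.41877128] [ 0.01608793  0.01398112 -0.02354326]
```

View pics/w13.png

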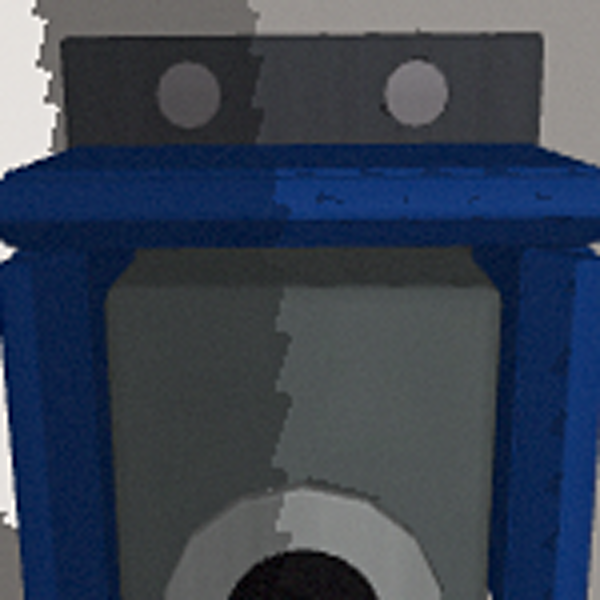

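Emit:
{"fn": "step_arm", "kwargs": {
  "offset": [
    [0,0,-0.15],
    [0,0,-0.25],
    [0,0,-0.35],
    [0,0,-0.35],
    [0,0,-0.4],
    [0,0,-0.4]
  ],
  "angular": [
    [0,0,0],
    [0,0,0],
    [0,0,0],
    [0,0,0],
    [0,0,0],
    [0,0,0]
  ],
  "claw": [3,3,3,3,3,3]
}}

```text
time_s: 21.22
tcp_pos: [0.558, 0.3175, 0.0288]
tool_rot: [-4.2, 90.0, 13.1]
contact_force: [-2.5, 0.0, 1.0]
finger_gap: 0.0383
```

Emit:
{"fn": "step_arm", "kwargs": {
  "offset": [
    [0,0,-0.05],
    [0,0,-0.1],
    [0,0,-0.1]
  ],
  "angular": [
    [0,0,0],
    [0,0,0],
    [0,0,0]
  ],
  "claw": [3,3,3]
}}

```text
time_s: 21.6
tcp_pos: [0.558, 0.3175, 0.0288]
tool_rot: [-8.6, 90.0, 8.6]
contact_force: [-3.4, -1.9, 5.6]
finger_gap: 0.0381
```

Emit:
{"fn": "step_arm", "kwargs": {
  "offset": [
    [0,0,0],
    [0,0,0],
    [0,0,0],
    [0,0,0],
    [0,0,3],
    [0,0,8],
    [0,0,13],
    [0,0,17],
    [0,0,17],
    [0,0,17]
  ],
  "angular": [
    [0,0,0],
    [0,0,0],
    [0,0,0],
    [0,0,0],
    [0,0,0],
    [0,0,0],
    [0,0,0],
    [0,0,0],
    [0,0,0],
    [0,0,0]
  ],
  "claw": [4.5,5.5,6,6,6,6,6.5,7,7,7]
}}

```text
time_s: 22.85
tcp_pos: [0.5578, 0.3174, 0.1968]
tool_rot: [-173.9, 90.0, -156.6]
contact_force: [-1.1, -0.3, -0.3]
finger_gap: 0.07
```

Run:
```python
from h import *
print(ctrl.sense()['tcp_pos'],ctrl.sense()['q'])
im,_=snap('wrist','w14')
im,_=snap('side','s14'); cv2.imwrite('pics/s14z.png',cv2.resize(im[220:340,200:350,::-1],None,fx=4,fy=4,interpolation=cv2.INTER_CUBIC))
```

```text
[0.55783417 0.31738618 0.19675977] [2.36549208e+01 2.03106125e+01 2.07544164e+01 9.04690277e+01
 1.26705638e-04 6.39994881e+00]
```

View pics/w14.png

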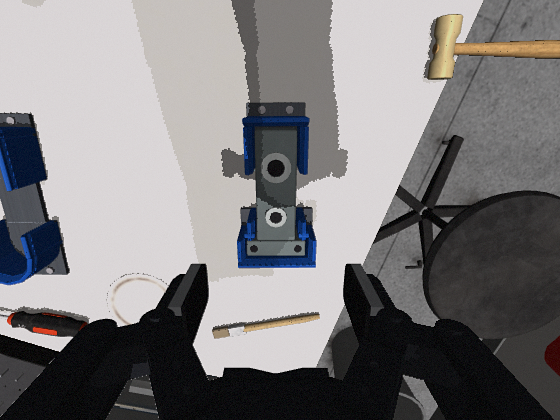

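View pics/s14z.png

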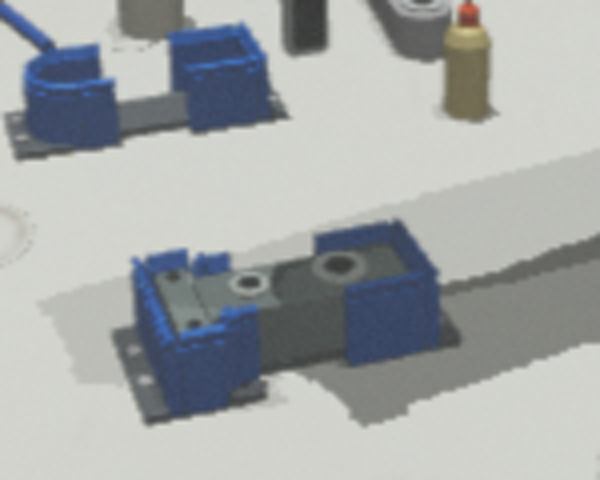

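Emit:
{"fn": "step_arm", "kwargs": {
  "offset": [
    [1,-3,0],
    [3,-8,0],
    [6,-13.5,0],
    [8.5,-19,0],
    [11,-24,0],
    [12,-26.2,0],
    [12,-26.2,0],
    [12,-26.2,0]
  ],
  "angular": [
    [0,0,0],
    [0,0,-0.01],
    [0,0,-0.026],
    [0,0,-0.026],
    [0,0,-0.026],
    [0,0,-0.026],
    [0,0,-0.026],
    [0,0,-0.026]
  ],
  "claw": [7,7,7,7,7,7,7,7]
}}

```text
time_s: 23.95
tcp_pos: [0.6771, 0.0569, 0.1966]
tool_rot: [137.1, 89.9, 152.9]
contact_force: [-0.8, -0.1, -0.2]
finger_gap: 0.07
```

Run:
```python
from nest import *
ctrl.get_image('wrist');st=ctrl.sense(); im=ctrl.get_image('wrist'); C=cam('wrist',st); np.savez('n15.npz',im=im,K=C[0],R=C[1],e=C[2])
cv2.imwrite('pics/w15.png',im[:,:,::-1]); print(st['tcp_pos'],st['q'])
fitnest('r',C,im,[.6604,.0469,.27],'n15')
```

```text
[0.67714688 0.05725717 0.19693965] [-8.34261807e-01  2.66627471e+01  2.90796767e+01  9.24856723e+01
  3.96206170e-02 -1.67212625e+01]
r [0.6585 0.0491 0.2778] 15.92 165.72129821777344 4076
```

View pics/w15.png

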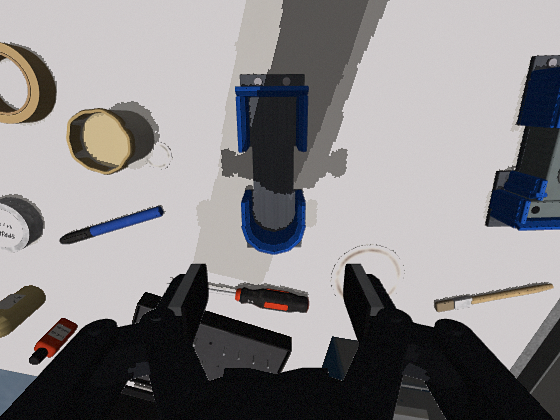

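View pics/n15.png

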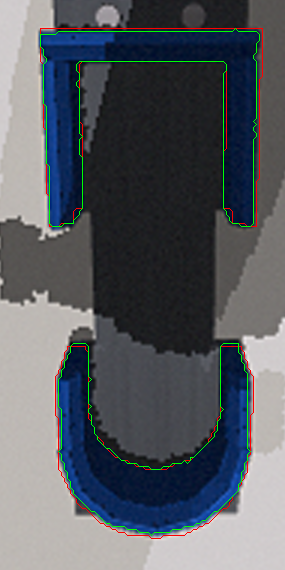

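Emit:
{"fn": "step_arm", "kwargs": {
  "offset": [
    [-1.5,-1,0],
    [-4.5,-2.6,0],
    [-8,-4.6,0],
    [-11.5,-6.8,0],
    [-15,-8.8,0],
    [-18,-10.6,0],
    [-20.5,-12,0],
    [-21.4,-12.6,-1],
    [-21.4,-12.6,-1.5],
    [-21.4,-12.6,-1.5],
    [-21.4,-12.6,-1.5]
  ],
  "angular": [
    [0,0,0.12],
    [0,0,0.3],
    [0,0,0.48],
    [0,0,0.66],
    [0,0,0.84],
    [0,0,1.02],
    [0,0,1.2],
    [0,0,1.36],
    [0,0,1.473],
    [0,0,1.473],
    [0,0,1.473]
  ],
  "claw": [7,7,7,7,7,7,7,7,7,7,7]
}}

```text
time_s: 25.42
tcp_pos: [0.4641, -0.0698, 0.1827]
tool_rot: [-110.3, 90.0, -10.1]
contact_force: [-0.6, -0.2, -1.0]
finger_gap: 0.0699
```

Run:
```python
from look import *
look('round_casting',[prism(RD,0,.036)],0,[.4695,-.1038,1.7514],'w16')
```

```text
round_casting 0.82 [273.0, 152.2] 6973
fit [ 0.469  -0.101   1.7518] 100.37 (np.float64(28.648265838623047), np.int64(6973))
25.525 [ 0.4642 -0.0701  0.1828] [ -16.8   -5.9   -9.6   86.3    0.  -117. ] 0.06965216709833065
tooly [-9.843e-01 -1.765e-01 -7.000e-04] yaw 100.17 x [ 8.e-04 -2.e-04 -1.e+00]
```

View pics/w16.png

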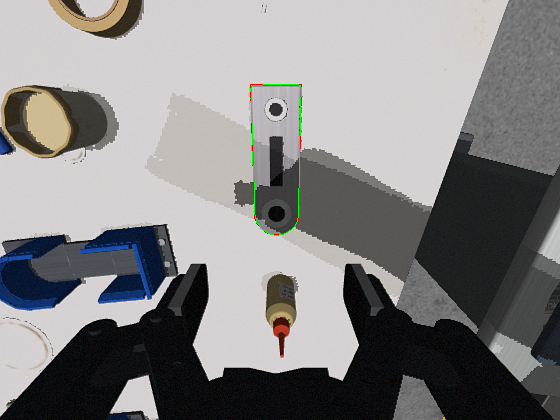

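Emit:
{"fn": "step_arm", "kwargs": {
  "offset": [
    [0.2,-1,-1],
    [0.48,-3.1,-4],
    [0.48,-3.1,-9],
    [0.48,-3.1,-13],
    [0.48,-3.1,-15.5],
    [0.48,-3.1,-16],
    [0.48,-3.1,-16],
    [0.48,-3.1,-16]
  ],
  "angular": [
    [0,0,0.003],
    [0,0,0.003],
    [0,0,0.003],
    [0,0,0.003],
    [0,0,0.003],
    [0,0,0.003],
    [0,0,0.003],
    [0,0,0.003]
  ],
  "claw": [7,7,7,7,7,7,7,7]
}}

```text
time_s: 26.52
tcp_pos: [0.4701, -0.1022, 0.0239]
tool_rot: [-121.7, 89.8, -21.4]
contact_force: [-0.1, 0.5, 0.2]
finger_gap: 0.0702
```

Run:
```python
from look import *
s=ctrl.sense(); print(s['tcp_pos'],s['contact_force'],s['tool_rot']); snap('wrist','w17')
```

```text
[ 0.47009531 -0.10220387  0.02393372] [-0.07559279  0.53323296  0.18676328] [-121.71336923   89.82137455  -21.3851837 ]
```

View pics/w17.png

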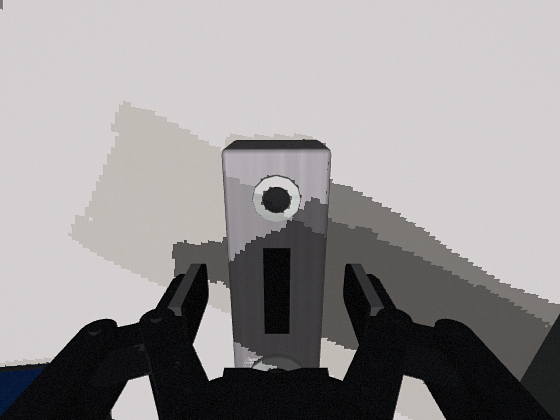

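Emit:
{"fn": "step_arm", "kwargs": {
  "offset": [
    [0,0,0],
    [0,0,0],
    [0,0,0],
    [0,0,0],
    [0,0,0],
    [0,0,0.5],
    [0,0,2.5],
    [0,0,6],
    [0,0,9.5],
    [1,1,12],
    [3,2.5,12],
    [5.5,4.5,12],
    [8,6.5,12],
    [10.5,8.5,12],
    [13,10.5,12],
    [15.5,12.5,12],
    [17.7,14.3,12],
    [18.6,15.1,11.5],
    [18.6,15.1,11],
    [18.6,15.1,11]
  ],
  "angular": [
    [0,0,0],
    [0,0,0],
    [0,0,0],
    [0,0,0],
    [0,0,0],
    [0,0,0],
    [0,0,0],
    [0,0,0],
    [0,0,-0.05],
    [0,0,-0.2],
    [0,0,-0.37],
    [0,0,-0.54],
    [0,0,-0.71],
    [0,0,-0.88],
    [0,0,-1.05],
    [0,0,-1.22],
    [0,0,-1.38],
    [0,0,-1.474],
    [0,0,-1.474],
    [0,0,-1.474]
  ],
  "claw": [5,4.5,4,3.5,3,3,3,3,3,3,3,3,3,3,3,3,3,3,3,3],
  "squeeze": 90
}}

```text
time_s: 29.08
tcp_pos: [0.6532, 0.0491, 0.1303]
tool_rot: [168.0, 89.8, -176.1]
contact_force: [-0.3, 0.1, -3.1]
finger_gap: 0.0421
```

Emit:
{"fn": "step_arm", "kwargs": {
  "offset": [
    [0,0,-2],
    [0,0,-4],
    [0,0,-5],
    [0,0,-5],
    [0,0,-5]
  ],
  "angular": [
    [0,0,0],
    [0,0,0],
    [0,0,0],
    [0,0,0],
    [0,0,0]
  ],
  "claw": [3,3,3,3,3]
}}

```text
time_s: 29.7
tcp_pos: [0.6552, 0.0492, 0.0834]
tool_rot: [-18.8, 89.9, -2.9]
contact_force: [0.0, 0.9, -2.2]
finger_gap: 0.0423
```

```bash
cat > chk.py <<'E'
from nest import *
import sys
tag=sys.argv[1]
ctrl.get_image('wrist');st=ctrl.sense(); im=ctrl.get_image('wrist'); C=cam('wrist',st)
cv2.imwrite(f'pics/{tag}.png',cv2.resize(im[90:240,200:350,::-1],None,fx=4,fy=4,interpolation=cv2.INTER_CUBIC))
Rt=Rr(st['tool_rot']); print(st['tcp_pos'],np.degrees(np.arctan2(-Rt[0,1],Rt[1,1])),st['contact_force'],st['finger_gap'],st['time_s'])
p=[.6585,.0491,.2778]
f=lambda P,p:print(((proj(C,Tp(np.array(P),*p))-[200,90])*4).round(0).tolist())
f([(-.081,.032,.05),(-.081,-.032,.05),(-.073,.024,.042),(-.073,-.024,.042)],p)
o=[st['tcp_pos'][0]+.0012,st['tcp_pos'][1]+.0003,.278,st['tcp_pos'][2]-.0239]
f([(-.07,.022,.036),(-.07,-.022,.036),(-.07,.022,0),(-.07,-.022,0)],o)
E
python3 chk.py w18
```

```text
[0.65544466 0.04929069 0.083681  ] 15.88363593741361 [-1.03164197e-03 -4.73039263e-01 -3.72297016e+00] 0.042016463729556586 29.75
[[538.0, 113.0], [51.0, 114.0], [466.0, 170.0], [123.0, 171.0]]
[[525.0, 232.0], [77.0, 233.0], [476.0, 194.0], [127.0, 194.0]]
```

View pics/w18.png

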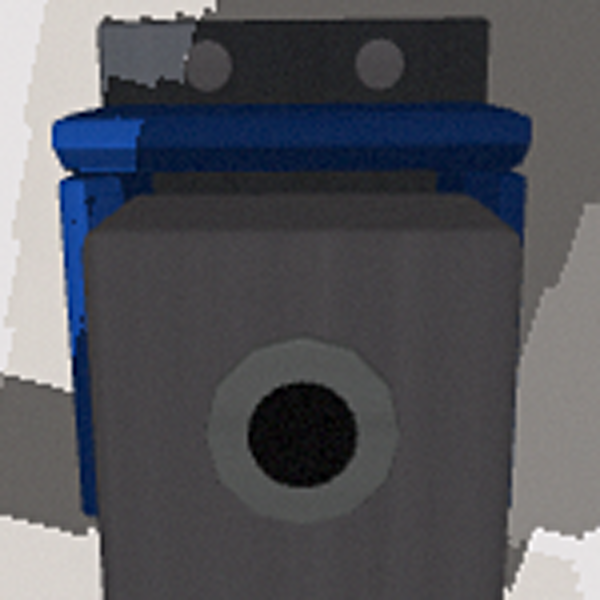

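Emit:
{"fn": "step_arm", "kwargs": {
  "offset": [
    [0.2,-0.07,0],
    [0.2,-0.07,-0.6],
    [0.2,-0.07,-1.2],
    [0.2,-0.07,-1.6],
    [0.2,-0.07,-1.8],
    [0.2,-0.07,-1.8]
  ],
  "angular": [
    [0,0,0],
    [0,0,0],
    [0,0,0],
    [0,0,0],
    [0,0,0],
    [0,0,0]
  ],
  "claw": [3,3,3,3,3,3]
}}

```text
time_s: 30.55
tcp_pos: [0.6565, 0.0487, 0.0639]
tool_rot: [159.3, 90.0, 175.1]
contact_force: [0.6, -0.2, -3.0]
finger_gap: 0.0424
```

```bash
python3 chk.py w19
python3 - <<'E'
from h import *
im,_=snap('side','s19'); cv2.imwrite('pics/s19z.png',cv2.resize(im[190:280,180:320,::-1],None,fx=5,fy=5,interpolation=cv2.INTER_CUBIC))
E
```

```text
[0.65667754 0.04872896 0.06426545] 15.882718868828281 [ 0.8697083  -0.22887953 -2.9411353 ] 0.042165047355665314 30.6
[[576.0, 111.0], [25.0, 112.0], [493.0, 176.0], [108.0, 176.0]]
[[525.0, 232.0], [77.0, 233.0], [475.0, 194.0], [127.0, 194.0]]
```

View pics/w19.png

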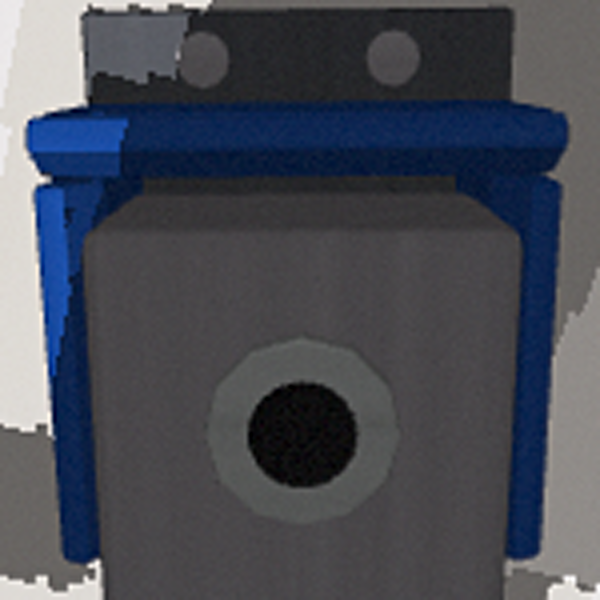

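View pics/s19z.png

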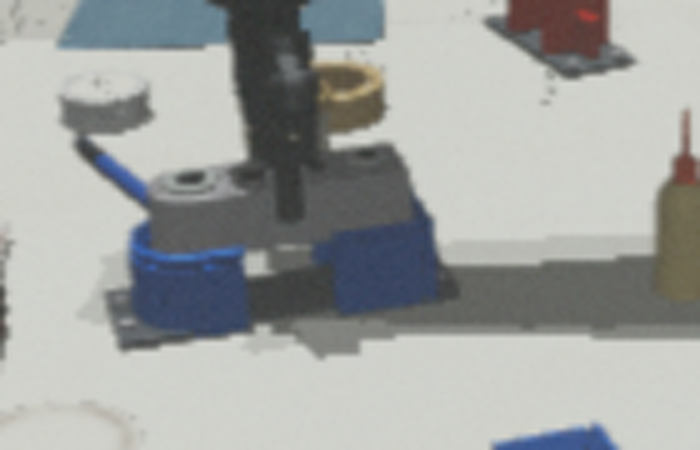

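Emit:
{"fn": "step_arm", "kwargs": {
  "offset": [
    [0.08,-0.02,-0.3],
    [0.08,-0.02,-0.8],
    [0.08,-0.02,-1.3],
    [0.08,-0.02,-1.8],
    [0.08,-0.02,-2.3],
    [0.08,-0.02,-2.7],
    [0.08,-0.02,-2.9],
    [0.08,-0.02,-3.0],
    [0.08,-0.02,-3.0]
  ],
  "angular": [
    [0,0,0],
    [0,0,0],
    [0,0,0],
    [0,0,0],
    [0,0,0],
    [0,0,0],
    [0,0,0],
    [0,0,0],
    [0,0,0]
  ],
  "claw": [3,3,3,3,3,3,3,3,3]
}}

```text
time_s: 31.82
tcp_pos: [0.6576, 0.0485, 0.0344]
tool_rot: [-21.0, 90.0, -5.1]
contact_force: [0.4, -0.8, -2.6]
finger_gap: 0.0423
```

```bash
python3 chk.py w20
```

```text
[0.65764909 0.04851352 0.0345118 ] 15.882550956872524 [ 0.23367023 -0.02618334 -2.6464129 ] 0.042223400827271856 31.875
[[651.0, 114.0], [-40.0, 115.0], [543.0, 193.0], [67.0, 194.0]]
[[525.0, 232.0], [77.0, 233.0], [475.0, 194.0], [127.0, 194.0]]
```

View pics/w20.png

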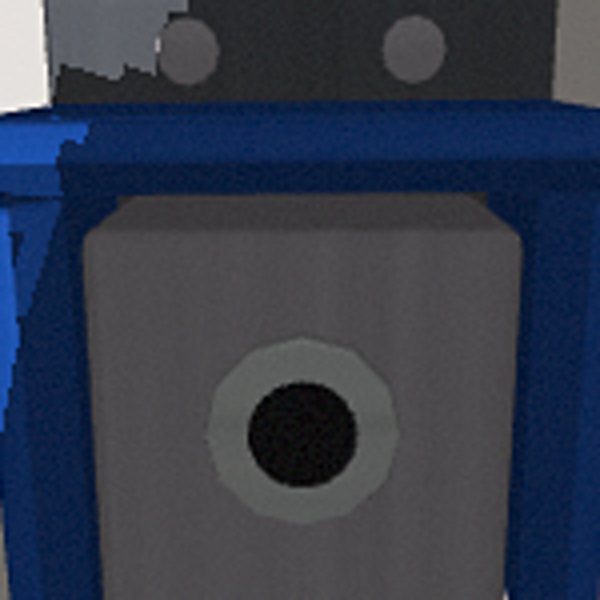

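Emit:
{"fn": "step_arm", "kwargs": {
  "offset": [
    [0,0,-0.15],
    [0,0,-0.25],
    [0,0,-0.35],
    [0,0,-0.4],
    [0,0,-0.45],
    [0,0,-0.45]
  ],
  "angular": [
    [0,0,0],
    [0,0,0],
    [0,0,0],
    [0,0,0],
    [0,0,0],
    [0,0,0]
  ],
  "claw": [3,3,3,3,3,3]
}}

```text
time_s: 32.67
tcp_pos: [0.6575, 0.0485, 0.0297]
tool_rot: [166.9, 90.0, -177.2]
contact_force: [-0.4, 0.1, -3.1]
finger_gap: 0.0427
```

Emit:
{"fn": "step_arm", "kwargs": {
  "offset": [
    [0,0,-0.05],
    [0,0,-0.1],
    [0,0,-0.15],
    [0,0,-0.15]
  ],
  "angular": [
    [0,0,0],
    [0,0,0],
    [0,0,0],
    [0,0,0]
  ],
  "claw": [3,3,3,3]
}}

```text
time_s: 33.17
tcp_pos: [0.6576, 0.0485, 0.0295]
tool_rot: [-28.5, 90.0, -12.7]
contact_force: [-3.7, 0.3, 4.1]
finger_gap: 0.0423
```

Seated contact (z stopped at 29.5 mm, force up by 7 N). Release and rise.

Emit:
{"fn": "step_arm", "kwargs": {
  "offset": [
    [0,0,0],
    [0,0,0],
    [0,0,0],
    [0,0,0],
    [0,0,3],
    [0,0,8],
    [0,0,13],
    [0,0,17],
    [0,0,17],
    [0,0,17]
  ],
  "angular": [
    [0,0,0],
    [0,0,0],
    [0,0,0],
    [0,0,0],
    [0,0,0],
    [0,0,0],
    [0,0,0],
    [0,0,0],
    [0,0,0],
    [0,0,0]
  ],
  "claw": [5,5.8,6.2,6.2,6.2,6.2,6.5,7,7,7]
}}

```text
time_s: 34.42
tcp_pos: [0.6574, 0.0485, 0.1978]
tool_rot: [158.1, 90.0, 174.0]
contact_force: [0.5, 0.1, -0.6]
finger_gap: 0.0699
```

Run:
```python
from h import *
st=ctrl.sense(); print(st['time_s'],st['tcp_pos'],st['contact_force'])
im,_=snap('wrist','w21')
im,_=snap('side','s21'); cv2.imwrite('pics/s21z.png',cv2.resize(im[190:320,180:350,::-1],None,fx=4.4,fy=4.4,interpolation=cv2.INTER_CUBIC))
```

```text
34.425 [0.6574203  0.04854252 0.19780312] [ 0.52651906  0.09287517 -0.62346626]
```

View pics/w21.png

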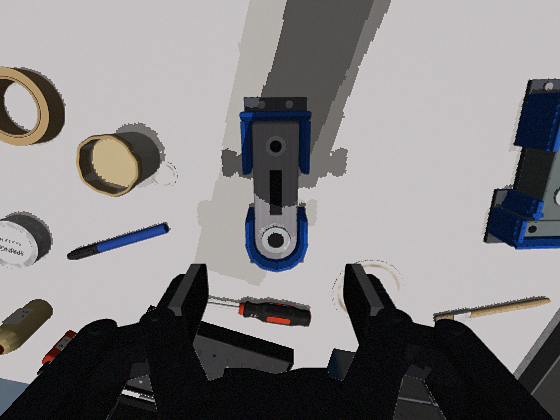

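View pics/s21z.png

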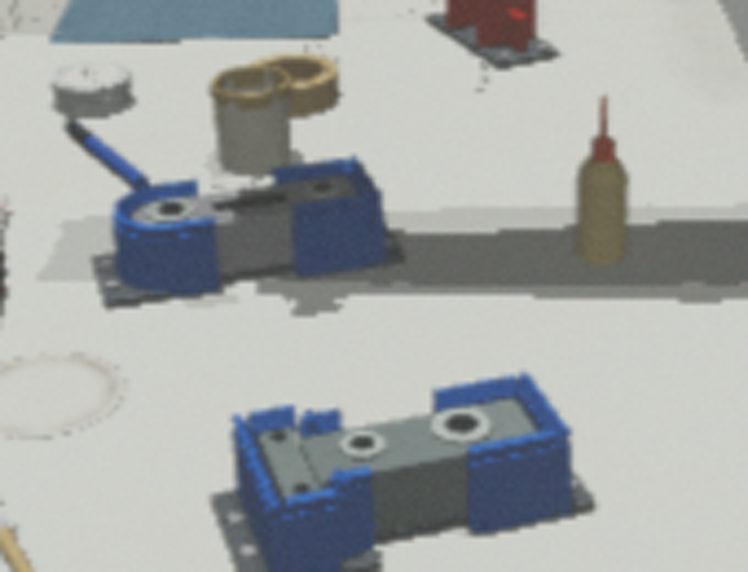

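Both castings lie flat, below the rims of their nests, and the oiler, glue pot and tape roll still stand where they were. The gripper is clear of everything, so I am handing in.

Run:
```python
from plant import ctrl
print(ctrl.close_job())
```

```text
the job is handed in; nothing more can be done
None
```

Both castings are in their matching blue nests, and I handed the job in at about 34.5 s of the 72 s allowed.

- **Flanged casting:** I lifted it out of the cradle by its plain end, set it flat on the bare bench and let go. I then took it again by the waist, lowered it until the wrist force showed light contact with the pocket floor (about 6 N), and released it.
- **Round-ended casting:** I gripped the bare metal one by the waist, leaving the orange look-alike alone. I lowered it to contact with about 4 N and released it.
- **Last checks:** The wrist and side pictures show both castings lying flat below the rims. The final tool heights, 28.8 and 29.5 mm, agree with fully seated to within about 1 mm. The gripper was 17 cm above the nests, touching nothing. The oiler, glue pot and tape roll look unmoved by eye; I did not measure their positions again.
- **Disagreements:**
  - The camera fits were 1 to 2 mm off against the close-up views over the nests, so I corrected the position by eye before each insertion.
  - The flanged casting drooped about 1° while held by its end, which I levelled before setting it down.
  - The network missed it once on the bench; a second view found it.

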